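# Clear and set the spring pull gauge

## Task

Clear the run in front of the spring pull gauge: lay the two black pen torches flat in the white tray and the blue case flat in the grey tray, setting them down rather than dropping or throwing them. Then draw the gauge's sprung black crossbar out until the red rider that it pushes along stands level with the green marker, hold it there for a full second, and ease it back fully home without letting it snap, so that the rider stays behind at the marker. Never touch the rider yourself, and leave the bottles, eyepiece, jar and beaker where they stand.

Things in the scene. Friction and masses are not known exactly. Their poses are not given: they have to be found in the camera images.
- gauge: grey spring pull gauge, fixed. Origin on the table under the middle of the housing's front face; x is the pull direction, z up. Housing: x -140 to 0, y -55 to 55, 55 high, plus a knob 12 high on top. Along its +y side a fixed aluminium rail with an open channel on top: x -65 to 241, y 67 to 103, walls 22 high, end stop 30 high.
- slide (a joint): travel of the sprung slide in m: 0 fully home, up to 0.13 as pulled out along the gauge's x. The spring always pulls it home: about 3 N at home, rising 7 N per 100 mm (about 10 N at 100 mm)
- crossbar (a point): centre of the slide's black crossbar, 57 mm ahead of the housing when home, 30 mm above the table; axes as the gauge's. Bar 14 thick (x), 124 wide (y), 14 to 46 mm above the table. Two 10 mm rods at y -44 and +44, 30 mm up, join it to the housing: an open window 50 (x, home) by 78 (y) down to the bare table lies between, where fingers can enter from above to hook the bar.
- tab (a point): centre of the front face of the yellow tab at the +y end of the crossbar (moves with it); it runs in the rail's channel and pushes the rider. 85 mm along y from the crossbar's centre, 7 mm ahead of it along x; tab 14 thick (x), 14 to 36 mm above the table
- rider_mid (a point): centre of the loose red rider, a block 36 long (x) by 24 by 24 high with a white line across its middle, in the rail's channel, underside 12 mm above the table. x is the gauge's x. It starts 6 to 24 mm ahead of the tab, whose front meets the rider's rear face, 18 mm behind its centre. Friction leaves it where it is pushed to.
- mark (a point): middle of the green marker (12 along x, 22 wide, 40 high, white line on top), fixed beside the rail on its +y side; the point is on its face next to the rail, 24 mm up. x is the gauge's x. The rider is level with it when both have the same position along the gauge's x: about 60 to 110 mm of slide travel.
- torch_a_mid (a point): centre of a black pen torch with a steel head, 118 long along its x (head at +x), 22 wide, 22 high, lying flat; its mass is about 70 g
- torch_b_mid (a point): centre of the other black pen torch, the same: 118 long along its x, 22 wide, 22 high
- case_mid (a point): centre of the blue hard case, 95 long along its x, 45 wide (y), 26 high, lying flat; about 110 g
- tray_white_floor (a point): centre of the inner floor of the fixed white tray, 4 mm above the table. Tray outside 170 (x) by 130 (y), walls 4 thick, 30 high above the table; inside 162 by 122
- tray_grey_floor (a point): centre of the inner floor of the fixed grey tray, the same size and axes as the white tray
- drops_a: white drop bottle, diameter 34, 75 high, standing; origin at centre of its underside
- drops_b: amber drop bottle, diameter 40, 85 high, standing; origin at centre of its underside
- eyepiece: black eyepiece, diameter 50 tapering to 32, 60 high, standing; origin at centre of its underside
- swab_jar: glass jar with steel cap, diameter 64, 90 high; origin at centre of its underside
- beaker: white ceramic beaker, diameter 68, 80 high; origin at centre of its underside
- rider: the same red rider; origin at the centre of its underside
- torch_a: the first torch; origin at the centre of its underside, same axes
- torch_b: the second torch; origin at the centre of its underside, same axes
- case: the blue case; origin at the centre of its underside, same axes

How it is judged:
By the outcome, as a careful person would: the job done as asked, in the order asked, and still so for the second after the job is handed in, with the robot touching nothing.
It also fails if it takes over 72 s, if anything falls off the work surface, if the arm or the gripper's body presses on something with over 40 N, if the wrist force passes 120 N, or if a joint passes its speed limit or range.

## Robot

A 6-joint arm with a two-finger parallel gripper is mounted at the origin on the work surface. World frame = base frame: x ahead of the robot, y to its left, z up, the work surface at z = 0. Lengths are in m, angles in rad, forces in N, time in s.
With the tool pointing down it reaches from about 0.3 to 0.875 m from the base axis. Payload 6.4 kg.
Tool frame: the origin (TCP) lies between the finger pads; the fingertips stand 11 mm ahead of it and the grasp point (between the pads) lies 8 mm behind it; z points along the fingers, y is the line along which they close (so a half turn about z gives the same grasp; the last joint's range is limited). The gripper opens to 88 mm and grips with 3 to 60 N. Pads are 18 mm wide; open, the fingers measure 123 mm over their backs; the gripper's body (75 mm by 187 mm) begins 45 mm behind the grasp point.
Start: joints at [-1.366, 0.181, 1.607, -0, 1.354, -0.206], TCP at [0.23, -0.527, 0.25] pointing down, gripper open.
Joint ranges: [-2.99, 2.99], [-0.89, 2.07], [0.3, 2.58], [-1.14, 4.28], [0, 2.63], [-3.12, 3.12]. Speed limits (rad/s): [2.57, 2.57, 3.01, 3.14, 3.14, 3.14].

## Interface

Orientations are given as a unit quaternion [w, x, y, z].
In Python, from rig import manip gives the robot as it stands.
- The arm moves only by the shell command python3 -m creep 'ROWS' [FORCE]. ROWS is JSON, a list of rows, each an object of numbers: "x", "y", "z": the shift along the world's x, y, z in m; "roll": the turn about the world's z in rad; "hand": the closure, from -1 (fully open) to 1 (shut). In form: [{"x": .., "y": .., "z": .., "roll": .., "hand": ..}, ...]. A call has exactly 8 rows; each row shifts and turns the commanded pose from where the row before left it; what a row does not reach is not made up. A row lasts 1/8 s, in which the tool goes at most 62.5 mm and 10.7 degrees, less where a joint would pass 70% of its speed; a pose out of reach is approached as far as the arm can. A call with a gripper value outside its range is refused whole. The fingers move at their own pace and stop on an object; FORCE is the grip in N (left out, the last holds). Time passes only in rows, so rows that do not move let the fingers close, or fill a call up. It gives the time, the measured TCP pose, the force, the opening and the grip force at its end, in the units of the state.
- manip.get_obs(): the state, without advancing time (a new reading comes with each control period).
- manip.capture(name): name is "scene" or "top" or "wrist"; returns (picture, depth): 480x640x3 uint8, blue, green, red; 480x640 float32, m along the optical axis (not along the pixel's ray), 0 where there is no reading.
- manip.camera_model(name): a dict with "camera_matrix" (3x3 intrinsics, pixels), "R" (3x3) and "t" (3): a world point X has camera coordinates R X + t. Camera axes: x right, y down, z forward; pixel columns grow to the right and rows downward; lengths in m; the calibration is good to about 2 mm. A picture is of the moment at which its call begins: read the wrist's pose just before it. camera_model takes no time and is no camera call; for the wrist camera it gives the pose at the moment of the call.
- manip.close_job(): hands the job in; it is judged then, once.
The state is a dict: "t": time; "joint_positions": joint angles; "joint_vel": joint speeds; "joint_torque": joint torques, N m; "ee_pos": TCP position; "tcp_rot": TCP orientation; "wrist_force": force on the tool from outside, world axes, zero at the start; "moment": the same for the moment, N m; "grip_width": opening from 0.0 (shut) to 1.0 (fully open); "grip_force": force on a finger pad.
Only numpy, scipy, OpenCV 4.12 (cv2) and the standard library are available. Lean on these libraries where they do the work, as an engineer would, in place of code of your own. Each camera call takes 0.05 s, during which the arm holds its last target. There are 200 camera calls.

## Working session

There is one attempt and no reset: what is moved stays moved. The work goes in short steps, Python scripts to look and compute and a shell command to move; the robot and the scene stay as the last step left them, time stands still between calls to the robot, and variables do not carry over. Pictures are saved under pics/ and viewed, at most 12 in all, crops included, and the job is handed in when it is done.

```bash
mkdir -p pics; ls
cat > h.py <<'E'
import numpy as np, cv2
from rig import manip
def snap(n):
    cm=manip.camera_model(n); im,d=manip.capture(n)
    return im,d,cm
def px2w(u,v,d,cm):
    K=np.array(cm["camera_matrix"]);R=np.array(cm["R"]);t=np.array(cm["t"])
    dd=d[int(v)-1:int(v)+2,int(u)-1:int(u)+2]; z=np.median(dd[dd>0]) if (dd>0).any() else np.nan
    return R.T@(z*np.linalg.inv(K)@np.array([u,v,1])-t)
def pxz(u,v,h,cm):
    K=np.array(cm["camera_matrix"]);R=np.array(cm["R"]);t=np.array(cm["t"])
    r=R.T@np.linalg.inv(K)@np.array([u,v,1.]);c=-R.T@t
    return c+r*(h-c[2])/r[2]
E
python3 - <<'E'
from h import *
import pickle
o=manip.get_obs();print(o)
for n in("scene","top"):
    im,d,cm=snap(n);cv2.imwrite(f"pics/{n}0.png",im);pickle.dump((im,d,cm),open(f"{n}0.pkl","wb"))
    print(n,np.round(-np.array(cm["R"]).T@np.array(cm["t"]),3),np.round(cm["R"],2).tolist(),(d>0).mean())
E
```

```text
pics
{'t': 0.0, 'joint_positions': array([-1.36627429e+00,  1.81502033e-01,  1.60795609e+00,  1.99365022e-05,
        1.35377263e+00, -2.06322010e-01]), 'joint_vel': array([-6.77612851e-05,  1.08161320e-03,  5.56325038e-04, -7.72324355e-04,
        1.28594511e-04, -1.81630163e-04]), 'joint_torque': array([-2.19098452e-03, -4.33876491e+01, -3.41851366e+01,  7.03331223e-02,
        3.87673953e-02, -1.11733927e-04]), 'ee_pos': array([ 0.22955488, -0.5266623 ,  0.24885713]), 'tcp_rot': array([-8.19043726e-04,  9.78975098e-01,  2.03978151e-01,  1.04697933e-05]), 'wrist_force': array([ 0.58881521, -0.35863314, -0.087461  ]), 'moment': array([0.00116702, 0.00820716, 0.04377334]), 'grip_force': 0.0, 'grip_width': 0.9978936741475606}
scene [ 1.36  -0.409  0.607] [[0.39, 0.92, 0.02], [0.5, -0.19, -0.84], [-0.77, 0.34, -0.54]] 0.996005859375
top [ 0.366 -0.04   1.237] [[-0.02, -1.0, 0.02], [-0.99, 0.02, -0.15], [0.15, -0.03, -0.99]] 0.9960384114583334
```

View pics/top0.png

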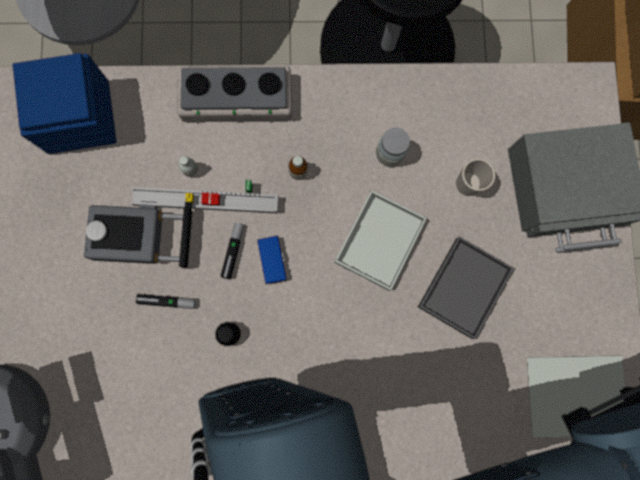

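View pics/scene0.png

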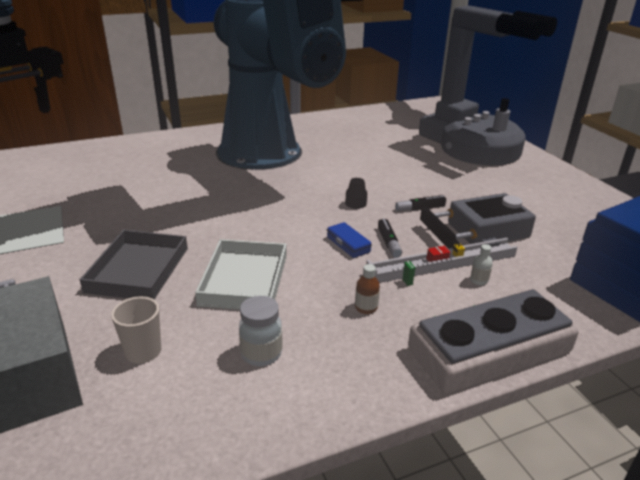

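Top view: gauge at (122,233), crossbar (188,233), rider (211,199), marker (249,186), torches (233,250) and (167,301), case (272,260), white tray (382,241), grey tray (467,287). The scene view shows the same layout.

Run:
```python
from h import *
import pickle
im,d,cm=pickle.load(open("top0.pkl","rb"))
P={"t1head":(239,225,.02),"t1tail":(228,276,.02),"t1mid":(233,250,.022),"t2head":(195,303,.02),"t2tail":(138,299,.02),"t2mid":(167,301,.022),"case":(272,260,.026),
"cA":(259,239,.026),"cB":(280,237,.026),"cC":(286,280,.026),"cD":(267,283,.026),
"bar0":(188,201,.046),"bar1":(186,265,.046),"bar":(187,233,.046),"rider":(211,199,.036),"mark":(249,186,.04),"tab":(190,198,.036),
"W":(382,241,.004),"wa":(375,194,.03),"wb":(427,219,.03),"wc":(392,289,.03),"wd":(336,263,.03),"ga":(461,239,.03),"gb":(513,268,.03),"gc":(475,336,.03),"gd":(420,306,.03),"G":(467,287,.004),
"dropsa":(187,158,.075),"dropsb":(298,160,.085),"eyep":(228,333,.06),"jar":(395,140,.09),"railend":(279,203,.03),"rail0":(133,195,.022),"house":(158,233,.055)}
for k,(u,v,h) in P.items(): print(k,np.round(pxz(u,v,h,cm),3),np.round(px2w(u,v,d,cm),3))
im,d,cm=pickle.load(open("scene0.pkl","rb"))
print("scene")
for k,u,v in [("case",349,237),("t1",388,236),("t2",421,203),("W",244,272),("G",137,264),("rider",439,252),("bar",439,228),("mark",409,265)]: print(k,np.round(px2w(u,v,d,cm),3))
```

```text
t1head [0.587 0.092 0.02 ] [0.586 0.092 0.023]
t1tail [0.48  0.115 0.02 ] [0.48  0.114 0.024]
t1mid [0.534 0.105 0.022] [0.534 0.104 0.025]
t2head [0.426 0.182 0.02 ] [0.427 0.185 0.003]
t2tail [0.437 0.298 0.02 ] [0.436 0.297 0.024]
t2mid [0.431 0.239 0.022] [0.431 0.238 0.023]
case [0.511 0.024 0.026] [0.511 0.024 0.028]
cA [0.556 0.05  0.026] [0.556 0.051 0.024]
cB [0.559 0.007 0.026] [0.563 0.008 0.   ]
cC [ 0.469 -0.004  0.026] [ 0.472 -0.004  0.001]
cD [0.464 0.034 0.026] [0.464 0.035 0.02 ]
bar0 [0.634 0.194 0.046] [0.636 0.196 0.036]
bar1 [0.502 0.196 0.046] [0.503 0.199 0.032]
bar [0.567 0.195 0.046] [0.568 0.195 0.044]
rider [0.64  0.148 0.036] [0.64  0.148 0.036]
mark [0.665 0.069 0.04 ] [0.665 0.069 0.039]
tab [0.642 0.192 0.036] [0.642 0.191 0.038]
W [ 0.55  -0.208  0.004] [ 0.55  -0.208  0.005]
wa [ 0.646 -0.194  0.03 ] [ 0.647 -0.194  0.026]
wb [ 0.591 -0.301  0.03 ] [ 0.597 -0.307 -0.   ]
wc [ 0.446 -0.221  0.03 ] [ 0.448 -0.226  0.002]
wd [ 0.502 -0.108  0.03 ] [ 0.505 -0.109  0.009]
ga [ 0.548 -0.37   0.03 ] [ 0.548 -0.37   0.029]
gb [ 0.485 -0.475  0.03 ] [ 0.486 -0.476  0.026]
gc [ 0.348 -0.387  0.03 ] [ 0.348 -0.387  0.03 ]
gd [ 0.411 -0.278  0.03 ] [ 0.411 -0.278  0.026]
G [ 0.449 -0.384  0.004] [ 0.449 -0.384  0.004]
dropsa [0.716 0.191 0.075] [0.716 0.191 0.075]
dropsb [ 0.706 -0.033  0.085] [ 0.706 -0.033  0.085]
eyep [0.364 0.11  0.06 ] [0.364 0.11  0.061]
jar [ 0.744 -0.23   0.09 ] [ 0.743 -0.23   0.093]
railend [0.63  0.008 0.03 ] [0.637 0.009 0.   ]
rail0 [0.654 0.313 0.022] [0.656 0.316 0.012]
house [0.567 0.251 0.055] [0.571 0.258 0.028]
scene
case [0.522 0.02  0.024]
t1 [0.541 0.097 0.021]
t2 [0.441 0.236 0.018]
W [ 0.532 -0.199  0.003]
G [ 0.434 -0.378  0.003]
rider [0.645 0.147 0.035]
bar [0.575 0.192 0.038]
mark [0.667 0.069 0.039]
```

```bash
python3 -m creep '[{"x":0.025,"y":0.053,"z":0,"roll":-0.052,"hand":-1},{"x":0.025,"y":0.053,"z":0,"roll":-0.052,"hand":-1},{"x":0.025,"y":0.053,"z":0,"roll":-0.052,"hand":-1},{"x":0.025,"y":0.053,"z":0,"roll":-0.052,"hand":-1},{"x":0.025,"y":0.053,"z":0,"roll":-0.052,"hand":-1},{"x":0.025,"y":0.053,"z":0,"roll":-0.052,"hand":-1},{"x":0.025,"y":0.053,"z":0,"roll":-0.052,"hand":-1},{"x":0.025,"y":0.053,"z":0,"roll":-0.052,"hand":-1}]' 15
python3 -m creep '[{"x":0.026,"y":0.052,"z":0,"roll":-0.052,"hand":-1},{"x":0.026,"y":0.052,"z":0,"roll":-0.052,"hand":-1},{"x":0.026,"y":0.052,"z":0,"roll":-0.052,"hand":-1},{"x":0.026,"y":0.052,"z":0,"roll":-0.052,"hand":-1},{"x":0,"y":0,"z":0,"roll":0,"hand":-1},{"x":0,"y":0,"z":0,"roll":0,"hand":-1},{"x":0,"y":0,"z":0,"roll":0,"hand":-1},{"x":0,"y":0,"z":0,"roll":0,"hand":-1}]'
python3 - <<'E'
from h import *
import pickle
print(manip.get_obs())
s=snap("wrist");cv2.imwrite("pics/w1.png",s[0]);pickle.dump(s,open("w1.pkl","wb"));cm=s[2]
print(np.round(-np.array(cm["R"]).T@np.array(cm["t"]),3),np.round(cm["R"],2).tolist())
E
```

```text
t: 1.1
ee_pos: [0.43, -0.1013, 0.2497]
tcp_rot: [0.0, 1.0, -0.004, 0.0]
wrist_force: [0.6, -1.1, -0.9]
grip_width: 1.0
grip_force: 0.0
t: 2.1
ee_pos: [0.5335, 0.1036, 0.2499]
tcp_rot: [0.0, 0.994, -0.107, 0.0]
wrist_force: [-0.4, -0.3, -0.6]
grip_width: 0.999
grip_force: 0.0
{'t': 2.1, 'joint_positions': array([-2.65709134e-02,  1.10205749e-01,  1.68651124e+00, -8.96488145e-05,
        1.34466078e+00,  1.75926480e+00]), 'joint_vel': array([ 0.00368441,  0.00082943, -0.00399744,  0.00218688, -0.00020469,
        0.00081896]), 'joint_torque': array([ 1.60183827e-01, -3.96828926e+01, -3.41251695e+01,  6.42080675e-03,
       -7.49185402e-02, -6.68510780e-03]), 'ee_pos': array([0.53347411, 0.1036371 , 0.24989045]), 'tcp_rot': array([ 3.48533762e-05,  9.94226395e-01, -1.07302662e-01,  1.10622953e-04]), 'wrist_force': array([-0.42390155, -0.33115334, -0.56474574]), 'moment': array([-0.00858414, -0.00317545, -0.02849002]), 'grip_force': 0.0, 'grip_width': 0.9989209950476696}
[0.608 0.086 0.386] [[-0.21, -0.98, -0.0], [-0.93, 0.2, 0.3], [-0.29, 0.06, -0.96]]
```

View pics/w1.png

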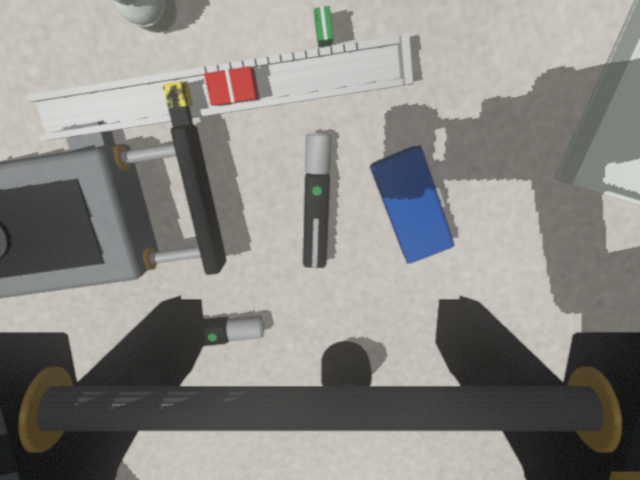

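Wrist view: torch 1 from head (318,133) to tail (315,265), case corners (372,165),(419,147),(453,244),(408,262), rider line about (231,85), marker (323,24), bar from (182,125) to (213,270).

Run:
```python
from h import *
import pickle
im,d,cm=pickle.load(open("w1.pkl","rb"))
P={"t1head":(318,133,.02),"t1tail":(315,266,.02),"t1mid":(317,200,.022),"cA":(372,165,.026),"cB":(419,147,.026),"cC":(453,244,.026),"cD":(408,262,.026),"case":(413,205,.026),
"t2head":(262,325,.018),"t2m":(212,333,.02),
"bar0":(181,127,.046),"bar1":(212,271,.046),"bar":(196,199,.046),"riderTop":(229,68,.036),"riderBot":(232,101,.036),"markT":(323,24,.04),"markTop":(322,10,.04),"railR0":(35,99,.022),"railR1":(400,43,.022),"railN0":(43,136,.022),"railN1":(405,84,.022),"tabfront":(189,93,.036)}
for k,(u,v,h) in P.items(): print(k,np.round(pxz(u,v,h,cm),4),np.round(px2w(u,v,d,cm),3))
cv2.imwrite("pics/w1c.png",cv2.resize(im[0:280,110:430],None,fx=2.5,fy=2.1,interpolation=cv2.INTER_CUBIC))
```

```text
t1head [0.5898 0.0915 0.02  ] [0.59  0.092 0.016]
t1tail [0.4758 0.1193 0.02  ] [0.477 0.119 0.024]
t1mid [0.5353 0.1043 0.022 ] [0.536 0.104 0.023]
cA [0.5552 0.053  0.026 ] [0.554 0.052 0.019]
cB [0.5614 0.0127 0.026 ] [0.561 0.012 0.02 ]
cC [ 0.4722 -0.0042  0.026 ] [ 0.472 -0.004  0.025]
cD [0.464 0.037 0.026] [0.464 0.037 0.025]
case [0.5143 0.0248 0.026 ] [0.515 0.025 0.027]
t2head [0.4273 0.1819 0.018 ] [0.425 0.183 0.013]
t2m [0.4302 0.2302 0.02  ] [0.432 0.229 0.023]
bar0 [0.6178 0.1926 0.046 ] [0.618 0.193 0.046]
bar1 [0.4994 0.2031 0.046 ] [0.5   0.203 0.047]
bar [0.5617 0.198  0.046 ] [0.562 0.198 0.046]
riderTop [0.6517 0.1469 0.036 ] [0.653 0.149 0.023]
riderBot [0.6283 0.1511 0.036 ] [0.628 0.151 0.037]
markT [0.6653 0.071  0.04  ] [0.665 0.071 0.042]
markTop [0.6744 0.0698 0.04  ] [0.674 0.07  0.041]
railR0 [0.6644 0.3082 0.022 ] [0.664 0.308 0.023]
railR1 [0.6425 0.0147 0.022 ] [0.642 0.016 0.027]
railN0 [0.6359 0.3135 0.022 ] [0.636 0.313 0.022]
railN1 [0.6121 0.0156 0.022 ] [0.612 0.017 0.028]
tabfront [0.641  0.1819 0.036 ] [0.643 0.187 0.018]
```

```bash
python3 -m creep '[{"x":0,"y":0.001,"z":-0.059,"roll":-0.025,"hand":-0.136},{"x":0,"y":0,"z":-0.059,"roll":0,"hand":-0.136},{"x":0,"y":0,"z":-0.059,"roll":0,"hand":-0.136},{"x":0,"y":0,"z":-0.038,"roll":0,"hand":-0.136},{"x":0,"y":0,"z":-0.021,"roll":0,"hand":-0.136},{"x":0,"y":0,"z":0,"roll":0,"hand":-0.136},{"x":0,"y":0,"z":0,"roll":0,"hand":1},{"x":0,"y":0,"z":0,"roll":0,"hand":1}]' 15
python3 -m creep '[{"x":0,"y":0,"z":0,"roll":0,"hand":1},{"x":0,"y":0,"z":0,"roll":0,"hand":1},{"x":0,"y":0,"z":0.04,"roll":0,"hand":1},{"x":0,"y":0,"z":0.06,"roll":0,"hand":1},{"x":0,"y":-0.05,"z":0.03,"roll":-0.03,"hand":1},{"x":0,"y":-0.06,"z":0,"roll":-0.05,"hand":1},{"x":0,"y":-0.06,"z":0,"roll":-0.05,"hand":1},{"x":0,"y":-0.06,"z":0,"roll":-0.05,"hand":1}]'
```

```text
t: 3.15
ee_pos: [0.5338, 0.1056, 0.0141]
tcp_rot: [-0.0, 0.993, -0.119, 0.0]
wrist_force: [0.2, 1.0, 0.3]
grip_width: 0.362
grip_force: 0.0
t: 4.15
ee_pos: [0.5334, -0.1258, 0.1439]
tcp_rot: [0.0, 0.978, -0.208, 0.0]
wrist_force: [0.7, 0.7, 0.3]
grip_width: 0.245
grip_force: 15.0
```

```bash
python3 -m creep '[{"x":0,"y":-0.05,"z":0,"roll":-0.05,"hand":1},{"x":0,"y":-0.05,"z":0,"roll":-0.05,"hand":1},{"x":0,"y":0,"z":0,"roll":0,"hand":1},{"x":0,"y":0,"z":0,"roll":0,"hand":1},{"x":0,"y":0,"z":0,"roll":0,"hand":1},{"x":0,"y":0,"z":0,"roll":0,"hand":1},{"x":0,"y":0,"z":0,"roll":0,"hand":1},{"x":0,"y":0,"z":0,"roll":0,"hand":1}]'
python3 - <<'E'
from h import *
import pickle
print(manip.get_obs()["ee_pos"],manip.get_obs()["tcp_rot"])
s=snap("wrist");cv2.imwrite("pics/w2.png",s[0]);pickle.dump(s,open("w2.pkl","wb"))
E
```

```text
t: 5.15
ee_pos: [0.5338, -0.2238, 0.1438]
tcp_rot: [0.0, 0.967, -0.256, 0.0]
wrist_force: [0.2, 0.5, -1.4]
grip_width: 0.25
grip_force: 15.0
[ 0.53375411 -0.22378586  0.14379073] [ 5.85411464e-06  9.66704010e-01 -2.55897156e-01  4.66159871e-05]
```

View pics/w2.png

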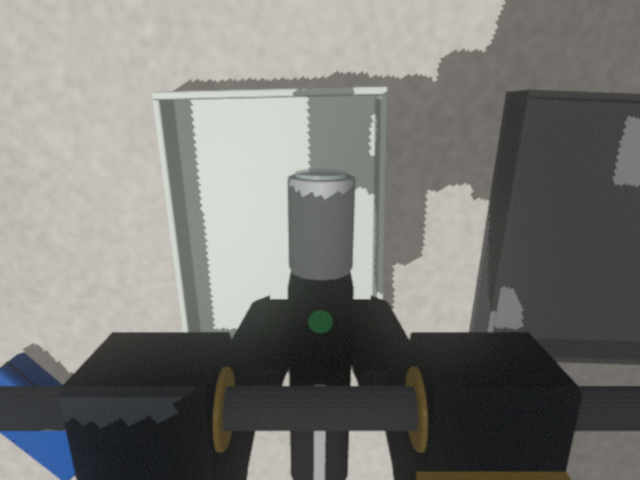

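The white tray's far rim runs from (155,95) to (386,90), its left rim to (185,330), and the held torch's head is at (321,185). The grey tray's corner is at (508,93).

Run:
```python
from h import *
import pickle
im,d,cm=pickle.load(open("w2.pkl","rb"))
a,b,c,e=[pxz(u,v,.03,cm)[:2] for u,v in((155,95),(386,90),(185,330),(383,200))]
print(a,b,c,e,"w",np.linalg.norm(a-b),[np.degrees(np.arctan2(*(p-q)[::-1])) for p,q in((a,c),(a,b),(b,e))])
xd=np.array([np.cos(-np.radians(30)),np.sin(-np.radians(30))]);xd=(a-c)/np.linalg.norm(a-c)
ce=(a+b)/2-xd*.085;print("centre",ce,px2w(240,200,d,cm))
for u,v in ((508,93),(480,350)): print("grey",pxz(u,v,.03,cm))
```

```text
[ 0.65136016 -0.18777023] [ 0.59072099 -0.29948678] [ 0.52408583 -0.11881862] [ 0.53689394 -0.27001095] w 0.12711293486433006 [np.float64(-28.44687604919236), np.float64(61.507120598043365), np.float64(-28.705233753545414)]
centre [ 0.54630354 -0.20313929] [ 0.57652295 -0.18970515  0.00435152]
grey [ 0.5561357  -0.35706414  0.03      ]
grey [ 0.4155227  -0.27965591  0.03      ]
```

```bash
python3 -m creep '[{"x":0.001,"y":-0.004,"z":-0.05,"roll":0.02,"hand":1},{"x":0,"y":0,"z":-0.045,"roll":0,"hand":1},{"x":0,"y":0,"z":-0.02,"roll":0,"hand":1},{"x":0,"y":0,"z":-0.006,"roll":0,"hand":1},{"x":0,"y":0,"z":-0.004,"roll":0,"hand":1},{"x":0,"y":0,"z":0,"roll":0,"hand":1},{"x":0,"y":0,"z":0,"roll":0,"hand":0.36},{"x":0,"y":0,"z":0,"roll":0,"hand":0.36}]'
python3 -m creep '[{"x":0,"y":0,"z":0.03,"roll":0,"hand":0.36},{"x":0,"y":0,"z":0.05,"roll":0,"hand":0.36},{"x":0,"y":0.055,"z":0.02,"roll":0.06,"hand":-0.1},{"x":0,"y":0.06,"z":0,"roll":0.1,"hand":-0.1},{"x":0,"y":0.06,"z":0,"roll":0.1,"hand":-0.1},{"x":0,"y":0.06,"z":0,"roll":0.1,"hand":-0.27},{"x":0,"y":0,"z":0,"roll":0.1,"hand":-0.27},{"x":0,"y":0,"z":0,"roll":0,"hand":-0.27}]'
python3 - <<'E'
from h import *
import pickle
print(manip.get_obs()["ee_pos"],manip.get_obs()["tcp_rot"])
E
```

```text
t: 6.2
ee_pos: [0.5352, -0.2285, 0.0196]
tcp_rot: [0.0, 0.969, -0.247, 0.001]
wrist_force: [0.3, -0.4, -0.1]
grip_width: 0.323
grip_force: 0.0
t: 7.2
ee_pos: [0.5348, 0.0076, 0.1192]
tcp_rot: [0.0, 1.0, -0.019, 0.0]
wrist_force: [-0.1, 0.0, -0.1]
grip_width: 0.635
grip_force: 0.0
[0.53480024 0.00758364 0.11916692] [ 1.31965110e-04  9.99824910e-01 -1.87073830e-02  4.08070788e-04]
```

```bash
python3 -m creep '[{"x":-0.022,"y":0.017,"z":0,"roll":0.11,"hand":-0.36},{"x":0,"y":0,"z":-0.03,"roll":0.107,"hand":-0.36},{"x":0,"y":0,"z":-0.04,"roll":0,"hand":-0.36},{"x":0,"y":0,"z":-0.024,"roll":0,"hand":-0.36},{"x":0,"y":0,"z":-0.01,"roll":0,"hand":-0.36},{"x":0,"y":0,"z":0,"roll":0,"hand":-0.36},{"x":0,"y":0,"z":0,"roll":0,"hand":1},{"x":0,"y":0,"z":0,"roll":0,"hand":1}]' 20
python3 -m creep '[{"x":0,"y":0,"z":0.02,"roll":0,"hand":1},{"x":0,"y":0,"z":0.05,"roll":0,"hand":1},{"x":0,"y":0,"z":0.06,"roll":0,"hand":1},{"x":-0.01,"y":-0.058,"z":0,"roll":-0.13,"hand":1},{"x":-0.01,"y":-0.06,"z":0,"roll":-0.13,"hand":1},{"x":-0.01,"y":-0.06,"z":0,"roll":-0.13,"hand":1},{"x":-0.01,"y":-0.06,"z":0,"roll":-0.13,"hand":1},{"x":-0.01,"y":-0.06,"z":0,"roll":-0.13,"hand":1}]'
python3 -m creep '[{"x":-0.01,"y":-0.05,"z":0,"roll":-0.08,"hand":1},{"x":-0.005,"y":-0.05,"z":0,"roll":0,"hand":1},{"x":0,"y":0,"z":0,"roll":0,"hand":1},{"x":0,"y":0,"z":0,"roll":0,"hand":1},{"x":0,"y":0,"z":0,"roll":0,"hand":1},{"x":0,"y":0,"z":0,"roll":0,"hand":1},{"x":0,"y":0,"z":0,"roll":0,"hand":1},{"x":0,"y":0,"z":0,"roll":0,"hand":1}]'
python3 - <<'E'
from h import *
import pickle
print(manip.get_obs()["ee_pos"],manip.get_obs()["tcp_rot"])
s=snap("wrist");cv2.imwrite("pics/w3.png",s[0]);pickle.dump(s,open("w3.pkl","wb"))
E
```

```text
t: 8.2
ee_pos: [0.5136, 0.0236, 0.0159]
tcp_rot: [0.0, 0.996, 0.089, 0.001]
wrist_force: [-0.2, -0.4, 1.4]
grip_width: 0.508
grip_force: 20.0
t: 9.2
ee_pos: [0.4623, -0.2761, 0.1456]
tcp_rot: [0.0, 0.972, -0.236, 0.001]
wrist_force: [0.5, 0.5, -0.6]
grip_width: 0.508
grip_force: 20.0
t: 10.2
ee_pos: [0.4478, -0.3739, 0.1448]
tcp_rot: [0.0, 0.962, -0.272, 0.0]
wrist_force: [-0.3, 0.1, -0.5]
grip_width: 0.511
grip_force: 20.0
[ 0.44779812 -0.3738811   0.14478927] [ 2.76514437e-05  9.62332271e-01 -2.71876071e-01  3.65950379e-05]
```

View pics/w3.png

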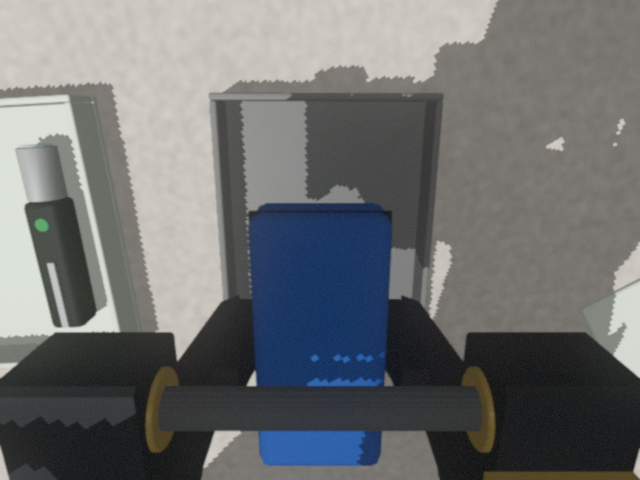

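The torch lies flat in the white tray at (55,235), and the case at (321,330) is lined up with the grey tray, whose rim runs (211,95)–(442,95).

```bash
python3 -m creep '[{"x":0.001,"y":-0.006,"z":-0.05,"roll":0,"hand":1},{"x":0,"y":0,"z":-0.045,"roll":0,"hand":1},{"x":0,"y":0,"z":-0.02,"roll":0,"hand":1},{"x":0,"y":0,"z":-0.006,"roll":0,"hand":1},{"x":0,"y":0,"z":-0.005,"roll":0,"hand":1},{"x":0,"y":0,"z":0,"roll":0,"hand":1},{"x":0,"y":0,"z":0,"roll":0,"hand":-0.25},{"x":0,"y":0,"z":0,"roll":0,"hand":-0.25}]'
python3 -m creep '[{"x":0,"y":0,"z":0.03,"roll":0,"hand":-0.25},{"x":0,"y":0,"z":0.06,"roll":0,"hand":-0.25},{"x":0,"y":0.04,"z":0.04,"roll":-0.1,"hand":-0.2},{"x":0,"y":0.06,"z":0.01,"roll":-0.13,"hand":-0.2},{"x":0,"y":0.06,"z":0,"roll":-0.13,"hand":-0.2},{"x":0,"y":0.06,"z":0,"roll":-0.13,"hand":-0.2},{"x":0,"y":0.06,"z":0,"roll":-0.13,"hand":-0.2},{"x":0,"y":0.06,"z":0,"roll":-0.13,"hand":-0.2}]'
python3 -m creep '[{"x":0,"y":0.06,"z":0,"roll":-0.1,"hand":-0.2},{"x":0,"y":0.06,"z":0,"roll":-0.1,"hand":-0.2},{"x":0,"y":0.06,"z":0,"roll":-0.1,"hand":-0.2},{"x":0,"y":0.06,"z":0,"roll":-0.1,"hand":-0.2},{"x":-0.01,"y":0.04,"z":0,"roll":-0.06,"hand":-0.2},{"x":0,"y":0,"z":0,"roll":0,"hand":-0.2},{"x":0,"y":0,"z":0,"roll":0,"hand":-0.2},{"x":0,"y":0,"z":0,"roll":0,"hand":-0.2}]'
python3 - <<'E'
from h import *
import pickle
o=manip.get_obs();print(o["ee_pos"],o["tcp_rot"],o["joint_positions"])
s=snap("wrist");cv2.imwrite("pics/w4.png",s[0]);pickle.dump(s,open("w4.pkl","wb"))
E
```

```text
t: 11.25
ee_pos: [0.449, -0.3806, 0.0195]
tcp_rot: [0.0, 0.962, -0.272, 0.001]
wrist_force: [0.1, 0.2, -0.8]
grip_width: 0.628
grip_force: 0.0
t: 12.25
ee_pos: [0.4485, -0.0385, 0.1593]
tcp_rot: [-0.0, 0.794, -0.608, 0.001]
wrist_force: [1.3, -0.5, 0.3]
grip_width: 0.6
grip_force: 0.0
t: 13.25
ee_pos: [0.4367, 0.1449, 0.1482]
tcp_rot: [0.052, -0.679, 0.731, 0.042]
wrist_force: [-0.3, -0.2, -0.7]
grip_width: 0.599
grip_force: 0.0
[0.43674554 0.14492403 0.14821707] [ 0.05217348 -0.67911667  0.73094124  0.04246609] [-0.02985193  0.01183621  2.02031756  0.15034882  1.0992964   3.11750026]
```

View pics/w4.png

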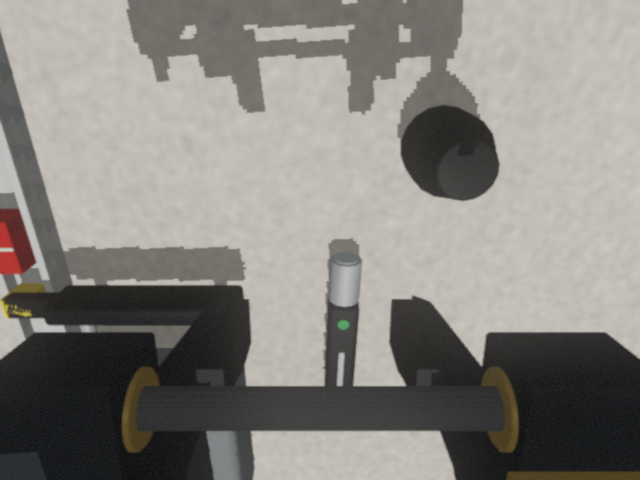

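Torch 2 lies between the fingers, with its head at (345,275). The last joint ran into its limit and tilted the tool, so I'll turn back half a turn for the equivalent grasp.

```bash
python3 -m creep '[{"x":0,"y":0,"z":0,"roll":0.18,"hand":-0.2},{"x":0,"y":0,"z":0,"roll":0.18,"hand":-0.2},{"x":0,"y":0,"z":0,"roll":0.18,"hand":-0.2},{"x":0,"y":0,"z":0,"roll":0.18,"hand":-0.2},{"x":0,"y":0,"z":0,"roll":0.18,"hand":-0.2},{"x":0,"y":0,"z":0,"roll":0.18,"hand":-0.2},{"x":0,"y":0,"z":0,"roll":0.18,"hand":-0.2},{"x":0,"y":0,"z":0,"roll":0.18,"hand":-0.2}]'
python3 -m creep '[{"x":0,"y":0.01,"z":0,"roll":0.18,"hand":-0.2},{"x":0,"y":0.01,"z":0,"roll":0.18,"hand":-0.2},{"x":0,"y":0.01,"z":0,"roll":0.18,"hand":-0.2},{"x":0,"y":0.01,"z":0,"roll":0.18,"hand":-0.2},{"x":0,"y":0.01,"z":0,"roll":0.18,"hand":-0.2},{"x":0,"y":0.01,"z":0,"roll":0.18,"hand":-0.2},{"x":0,"y":0.01,"z":0,"roll":0.18,"hand":-0.2},{"x":0,"y":0.01,"z":0,"roll":0.18,"hand":-0.2}]'
python3 - <<'E'
from h import *
o=manip.get_obs();print(o["ee_pos"],o["tcp_rot"],o["joint_positions"])
from scipy.spatial.transform import Rotation as R
q=o["tcp_rot"];print(R.from_quat([*q[1:],q[0]]).as_matrix().round(3))
E
```

```text
t: 14.3
ee_pos: [0.4365, 0.145, 0.1478]
tcp_rot: [-0.01, 0.993, -0.099, -0.067]
wrist_force: [0.4, -0.5, -0.4]
grip_width: 0.598
grip_force: 0.0
t: 15.3
ee_pos: [0.4364, 0.2256, 0.1478]
tcp_rot: [0.036, 0.812, 0.58, -0.057]
wrist_force: [1.5, -0.1, -0.6]
grip_width: 0.601
grip_force: 0.0
[0.43643971 0.22556657 0.14784408] [ 0.03620291  0.81154147  0.5803789  -0.05700991] [ 0.30018321  0.1869649   1.82822905 -0.1116538   1.21421316  0.67293912]
[[ 0.32   0.946 -0.051]
 [ 0.938 -0.324 -0.125]
 [-0.135 -0.007 -0.991]]
```

The tilt that stays is about the closing axis only (7.7°), which does not affect these grasps, so I'll carry on.

```bash
python3 -m creep '[{"x":-0.005,"y":0.014,"z":0,"roll":0.12,"hand":-0.2},{"x":0,"y":0,"z":-0.03,"roll":0.12,"hand":-0.2},{"x":0,"y":0,"z":-0.05,"roll":0,"hand":-0.2},{"x":0,"y":0,"z":-0.035,"roll":0,"hand":-0.2},{"x":0,"y":0,"z":-0.017,"roll":0,"hand":-0.2},{"x":0,"y":0,"z":0,"roll":0,"hand":-0.2},{"x":0,"y":0,"z":0,"roll":0,"hand":1},{"x":0,"y":0,"z":0,"roll":0,"hand":1}]' 15
python3 -m creep '[{"x":0,"y":0,"z":0,"roll":0,"hand":1},{"x":0,"y":0,"z":0.03,"roll":0,"hand":1},{"x":0,"y":0,"z":0.06,"roll":0,"hand":1},{"x":0.01,"y":-0.04,"z":0.04,"roll":0.14,"hand":1},{"x":0.02,"y":-0.058,"z":0,"roll":0.15,"hand":1},{"x":0.02,"y":-0.058,"z":0,"roll":0.15,"hand":1},{"x":0.02,"y":-0.058,"z":0,"roll":0.15,"hand":1},{"x":0.02,"y":-0.058,"z":0,"roll":0.15,"hand":1}]'
python3 -m creep '[{"x":0.02,"y":-0.058,"z":0,"roll":0.15,"hand":1},{"x":0.02,"y":-0.058,"z":0,"roll":0.15,"hand":1},{"x":0,"y":-0.04,"z":0,"roll":0.1,"hand":1},{"x":0,"y":-0.03,"z":0,"roll":0,"hand":1},{"x":0,"y":0,"z":0,"roll":0,"hand":1},{"x":0,"y":0,"z":0,"roll":0,"hand":1},{"x":0,"y":0,"z":0,"roll":0,"hand":1},{"x":0,"y":0,"z":0,"roll":0,"hand":1}]'
python3 - <<'E'
from h import *
o=manip.get_obs();print(o["ee_pos"],o["joint_positions"].round(2))
from scipy.spatial.transform import Rotation as R
q=o["tcp_rot"];M=R.from_quat([*q[1:],q[0]]).as_matrix();print(M.round(3),np.degrees(np.arctan2(M[1,1],M[0,1])))
s=snap("wrist");cv2.imwrite("pics/w5.png",s[0])
E
```

```text
t: 16.3
ee_pos: [0.4321, 0.2396, 0.0171]
tcp_rot: [0.043, 0.738, 0.671, -0.051]
wrist_force: [0.7, 0.2, 0.5]
grip_width: 0.397
grip_force: 0.0
t: 17.3
ee_pos: [0.5206, -0.0318, 0.1463]
tcp_rot: [0.059, 0.446, 0.892, -0.033]
wrist_force: [0.4, -0.8, -0.4]
grip_width: 0.248
grip_force: 15.0
t: 18.3
ee_pos: [0.5603, -0.2145, 0.1458]
tcp_rot: [0.064, 0.262, 0.963, -0.021]
wrist_force: [0.7, 0.8, -0.9]
grip_width: 0.248
grip_force: 15.0
[ 0.5603244  -0.21453661  0.14583851] [-0.56  0.27  1.73 -0.    1.01 -1.6 ]
[[-0.854  0.508  0.112]
 [ 0.502  0.861 -0.075]
 [-0.134 -0.008 -0.991]] 59.48673866465615
```

View pics/w5.png

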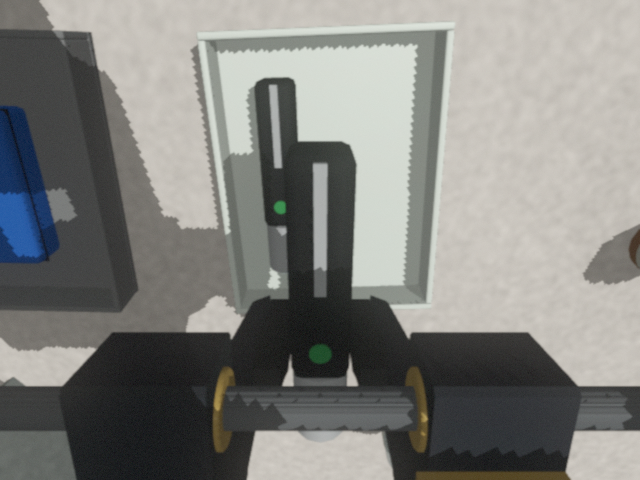

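Torch 1 (276,150) lies in the tray's left part and the second torch hangs parallel to it. The free half is to the right, which is +y of the tray.

```bash
python3 -m creep '[{"x":-0.001,"y":0.032,"z":0,"roll":0.03,"hand":1},{"x":0,"y":0,"z":-0.055,"roll":0,"hand":1},{"x":0,"y":0,"z":-0.045,"roll":0,"hand":1},{"x":0,"y":0,"z":-0.015,"roll":0,"hand":1},{"x":0,"y":0,"z":-0.007,"roll":0,"hand":1},{"x":0,"y":0,"z":-0.003,"roll":0,"hand":1},{"x":0,"y":0,"z":0,"roll":0,"hand":1},{"x":0,"y":0,"z":0,"roll":0,"hand":0.36}]'
python3 -m creep '[{"x":0,"y":0,"z":0,"roll":0,"hand":0.36},{"x":0,"y":0,"z":0.03,"roll":0,"hand":0.36},{"x":0,"y":0,"z":0.05,"roll":0,"hand":0.36},{"x":0,"y":0.04,"z":0.04,"roll":0.1,"hand":-0.1},{"x":0,"y":0.06,"z":0.01,"roll":0.12,"hand":-0.1},{"x":0,"y":0.06,"z":0,"roll":0.12,"hand":-0.1},{"x":0,"y":0.06,"z":0,"roll":0.12,"hand":-0.1},{"x":0,"y":0.06,"z":0,"roll":0.12,"hand":-0.1}]'
python3 - <<'E'
from h import *
o=manip.get_obs();print(o["ee_pos"],o["joint_positions"].round(2))
from scipy.spatial.transform import Rotation as R
q=o["tcp_rot"];M=R.from_quat([*q[1:],q[0]]).as_matrix();print(np.degrees(np.arctan2(M[1,1],M[0,1])))
E
```

```text
t: 19.35
ee_pos: [0.5607, -0.1845, 0.0228]
tcp_rot: [0.066, 0.248, 0.966, -0.021]
wrist_force: [0.5, -0.4, -0.6]
grip_width: 0.313
grip_force: 0.0
t: 20.35
ee_pos: [0.5593, 0.0982, 0.1513]
tcp_rot: [0.068, -0.04, 0.997, -0.001]
wrist_force: [0.3, 0.0, 0.6]
grip_width: 0.553
grip_force: 0.0
[0.55925625 0.09816023 0.15132353] [-0.04  0.19  1.81  0.01  1.   -1.7 ]
94.55957250693427
```

```bash
python3 -m creep '[{"x":0,"y":0.005,"z":0.006,"roll":-0.185,"hand":-0.1},{"x":0,"y":0.005,"z":0.006,"roll":-0.185,"hand":-0.1},{"x":0,"y":0.005,"z":0.006,"roll":-0.185,"hand":-0.1},{"x":0,"y":0.005,"z":0.006,"roll":-0.185,"hand":-0.1},{"x":0,"y":0.005,"z":0.006,"roll":-0.185,"hand":-0.1},{"x":0,"y":0.005,"z":0.006,"roll":-0.185,"hand":-0.1},{"x":0,"y":0.005,"z":0.006,"roll":-0.185,"hand":-0.1},{"x":0,"y":0.005,"z":0.006,"roll":-0.185,"hand":-0.1}]'
python3 -m creep '[{"x":0,"y":0.005,"z":0,"roll":-0.185,"hand":-0.1},{"x":0,"y":0.005,"z":0,"roll":-0.185,"hand":-0.1},{"x":0,"y":0.005,"z":0,"roll":-0.185,"hand":-0.1},{"x":0,"y":0.005,"z":0,"roll":-0.185,"hand":-0.1},{"x":0,"y":0.005,"z":0,"roll":-0.185,"hand":-0.1},{"x":0,"y":0.005,"z":0,"roll":-0.185,"hand":-0.1},{"x":0,"y":0,"z":0,"roll":-0.185,"hand":-0.1},{"x":0,"y":0,"z":0,"roll":-0.185,"hand":-0.1}]'
python3 -m creep '[{"x":0,"y":0,"z":0,"roll":-0.17,"hand":-0.1},{"x":0,"y":0,"z":0,"roll":-0.17,"hand":-0.1},{"x":0,"y":0,"z":0,"roll":0,"hand":-0.1},{"x":0,"y":0,"z":0,"roll":0,"hand":-0.1},{"x":0,"y":0,"z":0,"roll":0,"hand":-0.1},{"x":0,"y":0,"z":0,"roll":0,"hand":-0.1},{"x":0,"y":0,"z":0,"roll":0,"hand":-0.1},{"x":0,"y":0,"z":0,"roll":0,"hand":-0.1}]'
python3 - <<'E'
from h import *
import pickle
o=manip.get_obs();print(o["ee_pos"],o["joint_positions"].round(2))
from scipy.spatial.transform import Rotation as R
q=o["tcp_rot"];M=R.from_quat([*q[1:],q[0]]).as_matrix();print(M.round(3),np.degrees(np.arctan2(M[1,1],M[0,1])))
s=snap("wrist");cv2.imwrite("pics/w6.png",s[0]);pickle.dump(s,open("w6.pkl","wb"))
E
```

```text
t: 21.35
ee_pos: [0.5593, 0.1366, 0.1991]
tcp_rot: [0.049, 0.646, 0.76, -0.046]
wrist_force: [-0.6, 0.0, -0.2]
grip_width: 0.553
grip_force: 0.0
t: 22.35
ee_pos: [0.5594, 0.1665, 0.1988]
tcp_rot: [0.005, 0.99, 0.125, -0.067]
wrist_force: [-0.1, -0.4, 0.2]
grip_width: 0.553
grip_force: 0.0
t: 23.35
ee_pos: [0.5592, 0.1664, 0.1987]
tcp_rot: [-0.007, 0.997, -0.041, -0.067]
wrist_force: [0.4, -0.4, 0.6]
grip_width: 0.552
grip_force: 0.0
[0.5591651  0.16639083 0.19874979] [0.07 0.33 1.54 0.03 1.41 1.72]
[[ 0.988 -0.082 -0.133]
 [-0.08  -0.997  0.019]
 [-0.134 -0.008 -0.991]] -94.70672200866171
```

View pics/w6.png

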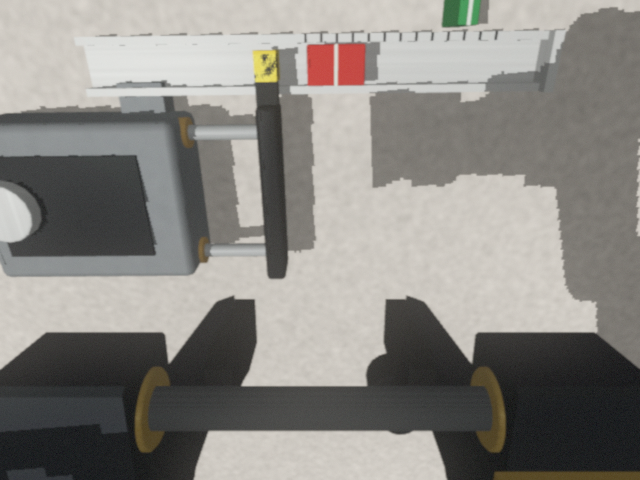

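Bar is at (258–287, 105–275), tab front at column 278, rider line at (337,64), marker line at (465,10), and the run is clear.

```bash
cat > g.py <<'E'
import numpy as np
U=np.array([-.08,-.9968])
def s(p): return round(float(U@p[:2])*1000,1)
E
python3 - <<'E'
from h import *; from g import *
import pickle
im,d,cm=pickle.load(open("w6.pkl","rb"))
P={"bar0f":(281,110,.046),"bar0r":(258,110,.046),"bar1f":(286,262,.046),"bar1r":(267,262,.046),"bar":(273,190,.046),"rider":(337,64,.036),"r0":(336,45,.036),"r1":(338,83,.036),"rrear":(308,65,.036),"rfront":(365,65,.036),"tabf":(277,66,.036),"mark":(465,10,.04),"mk2":(463,20,.04),"rn0":(90,92,.022),"rn1":(540,86,.022)}
W={}
for k,(u,v,h) in P.items(): W[k]=p=pxz(u,v,h,cm); print(k,p.round(4),px2w(u,v,d,cm).round(3),s(p))
v=W["rn1"]-W["rn0"];print("rail ang",v[0]/v[1])
cv2.imwrite("pics/w6c.png",cv2.resize(im[0:120,240:500],None,fx=3,fy=3,interpolation=cv2.INTER_CUBIC))
E
```

```text
bar0f [0.6166 0.1858 0.046 ] [0.611 0.191 0.001] -234.5
bar0r [0.6178 0.2001 0.046 ] [0.618 0.2   0.046] -248.9
bar1f [0.5101 0.195  0.046 ] [0.503 0.197 0.033] -235.2
bar1r [0.5112 0.2088 0.046 ] [0.511 0.209 0.046] -249.0
bar [0.5653 0.1974 0.046 ] [0.565 0.197 0.046] -242.0
rider [0.6398 0.149  0.036 ] [0.64  0.149 0.037] -199.7
r0 [0.6505 0.1489 0.036 ] [0.651 0.149 0.037] -200.4
r1 [0.6287 0.1491 0.036 ] [0.629 0.149 0.036] -198.9
rrear [0.6407 0.1669 0.036 ] [0.641 0.167 0.037] -217.6
rfront [0.6378 0.1317 0.036 ] [0.637 0.13  0.013] -182.4
tabf [0.6417 0.1861 0.036 ] [0.641 0.187 0.026] -236.9
mark [0.6628 0.0732 0.04  ] [0.663 0.073 0.04 ] -126.0
mk2 [0.6577 0.074  0.04  ] [0.658 0.074 0.04 ] -126.4
rn0 [0.6354 0.3143 0.022 ] [0.635 0.314 0.022] -364.1
rn1 [0.6148 0.0161 0.022 ] [0.615 0.017 0.025] -65.2
rail ang 0.06902368456208134
```

View pics/w6c.png

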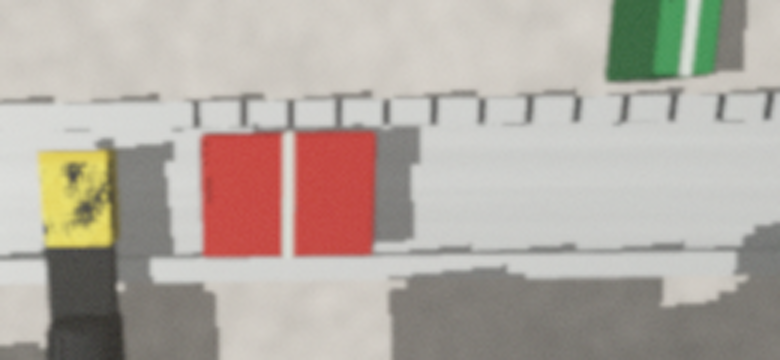

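```bash
python3 -m creep '[{"x":0.004,"y":0.031,"z":0,"roll":0,"hand":-0.1},{"x":0,"y":0,"z":-0.05,"roll":0,"hand":-0.1},{"x":0,"y":0,"z":-0.05,"roll":0,"hand":-0.1},{"x":0,"y":0,"z":-0.035,"roll":0,"hand":-0.1},{"x":0,"y":0,"z":-0.02,"roll":0,"hand":-0.1},{"x":0,"y":0,"z":-0.014,"roll":0,"hand":-0.1},{"x":0,"y":0,"z":0,"roll":0,"hand":-0.1},{"x":0,"y":0,"z":0,"roll":0,"hand":-0.1}]' 30
python3 -m creep '[{"x":0,"y":0,"z":0,"roll":0,"hand":0.3},{"x":0,"y":0,"z":0,"roll":0,"hand":0.6},{"x":0,"y":0,"z":0,"roll":0,"hand":1},{"x":0,"y":0,"z":0,"roll":0,"hand":1},{"x":0,"y":0,"z":0,"roll":0,"hand":1},{"x":0,"y":0,"z":0,"roll":0,"hand":1},{"x":0,"y":0,"z":0,"roll":0,"hand":1},{"x":0,"y":0,"z":0,"roll":0,"hand":1}]'
python3 - <<'E'
from h import *
from g import *
import pickle
o=manip.get_obs();print(o["ee_pos"],s(o["ee_pos"]),o["wrist_force"],o["joint_positions"].round(2))
S=snap("wrist");cv2.imwrite("pics/w7.png",S[0]);pickle.dump(S,open("w7.pkl","wb"))
E
```

```text
t: 24.4
ee_pos: [0.5643, 0.1975, 0.0311]
tcp_rot: [-0.007, 0.997, -0.041, -0.066]
wrist_force: [0.0, 0.4, 0.3]
grip_width: 0.549
grip_force: 0.0
t: 25.4
ee_pos: [0.5634, 0.1975, 0.0301]
tcp_rot: [-0.007, 0.997, -0.041, -0.067]
wrist_force: [0.3, 4.3, 6.2]
grip_width: 0.155
grip_force: 30.0
[0.56343246 0.19750945 0.03011663] -242.0 [0.28594215 4.29424537 6.19486137] [0.12 0.57 1.58 0.04 1.12 1.75]
```

View pics/w7.png

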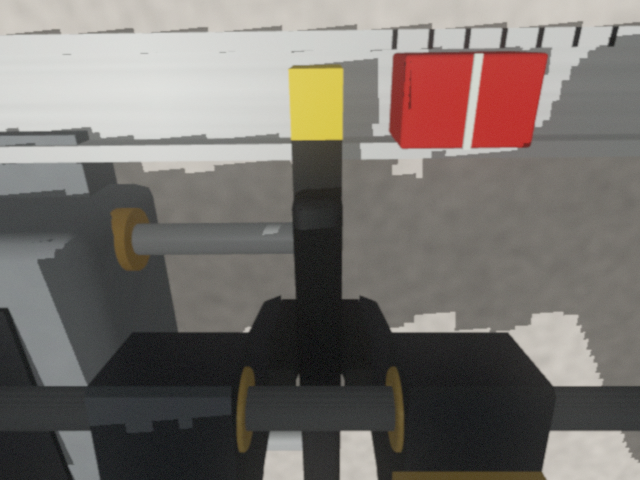

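Run:
```python
from h import *; from g import *
import pickle
im,d,cm=pickle.load(open("w6.pkl","rb"))
for r in (4,10,16,22): g=im[r,455:485];print(r,[tuple(x) for x in g[::1,[0,2]].tolist()][8:24])
for r in (50,65,80): print(r, im[r,328:346,0].tolist())
im,d,cm=pickle.load(open("w7.pkl","rb"))
for r in (75,100,130):
    print(r,"tab",im[r,335:352,2].tolist(),"rear",im[r,385:415].tolist()[::3],"line",im[r,460:485,0].tolist())
```

```text
4 [(95, 77), (94, 76), (95, 74), (94, 77), (102, 87), (144, 140), (193, 194), (211, 212), (207, 209), (181, 179), (137, 127), (97, 82), (92, 73), (90, 73), (91, 73), (91, 73)]
10 [(95, 77), (94, 77), (93, 75), (97, 81), (130, 124), (182, 183), (207, 209), (211, 212), (195, 195), (151, 147), (108, 93), (90, 72), (91, 72), (92, 74), (90, 74), (91, 77)]
16 [(94, 76), (93, 76), (94, 77), (116, 107), (168, 167), (199, 201), (212, 215), (202, 204), (166, 163), (113, 105), (93, 76), (92, 74), (89, 74), (92, 73), (89, 75), (96, 90)]
22 [(92, 76), (94, 76), (106, 95), (153, 151), (195, 196), (211, 213), (206, 208), (174, 172), (124, 116), (96, 81), (92, 76), (89, 72), (91, 73), (90, 73), (94, 86), (108, 110)]
50 [70, 71, 68, 70, 73, 107, 170, 203, 208, 180, 126, 82, 68, 70, 65, 69, 70, 68]
65 [72, 69, 69, 68, 71, 111, 173, 202, 207, 179, 127, 81, 71, 66, 70, 70, 67, 66]
80 [68, 70, 67, 69, 73, 118, 179, 208, 206, 172, 111, 74, 70, 69, 70, 70, 68, 68]
75 tab [218, 218, 219, 218, 217, 218, 215, 202, 168, 135, 126, 124, 125, 125, 126, 126, 123] rear [[198, 201, 201], [196, 198, 199], [157, 160, 
[... 266 characters left out ...]
211, 190, 157, 132, 124, 125, 125, 123, 123, 124, 125] rear [[197, 199, 200], [196, 200, 199], [84, 87, 141], [44, 46, 133], [42, 48, 132], [44, 48, 133], [46, 51, 164], [49, 58, 187], [49, 53, 155], [53, 58, 185]] line [48, 50, 52, 48, 45, 50, 49, 79, 139, 187, 204, 207, 209, 208, 207, 203, 185, 137, 79, 53, 45, 47, 50, 47, 51]
130 tab [217, 215, 215, 215, 215, 216, 209, 184, 144, 124, 122, 120, 119, 119, 120, 120, 120] rear [[192, 195, 195], [159, 161, 177], [44, 51, 131], [43, 47, 130], [44, 48, 133], [48, 51, 144], [55, 62, 186], [56, 63, 189], [58, 62, 190], [54, 60, 189]] line [49, 49, 48, 72, 126, 179, 201, 208, 207, 207, 206, 201, 182, 134, 77, 48, 53, 49, 48, 48, 50, 47, 49, 48, 49]
```

Run:
```python
from h import *; from g import *
import pickle
im,d,cm=pickle.load(open("w6.pkl","rb"))
for r,c in((4,470.1),(10,469.6),(16,469),(22,468.4)): print("mark",pxz(c,r,.04,cm).round(4),s(pxz(c,r,.04,cm)))
for r in (50,65,80): print("rider",s(pxz(335.6,r,.036,cm)))
im,d,cm=pickle.load(open("w7.pkl","rb"))
for r,t,l in((75,343,475.7),(100,342.6,472.5),(130,342.1,468.8)): print("tab",pxz(t,r,.036,cm).round(4),s(pxz(t,r,.036,cm)),"rider",s(pxz(l,r,.036,cm)))
im,d,cm=pickle.load(open("w1.pkl","rb"))
for r in (15,24,35):print(im[r,314:334,0].tolist())
for r in (76,85,94):print(im[r,220:242,0].tolist())
```

```text
mark [0.6657 0.0704 0.04  ] -123.5
mark [0.6626 0.0705 0.04  ] -123.3
mark [0.6595 0.0707 0.04  ] -123.2
mark [0.6564 0.0708 0.04  ] -123.1
rider -200.7
rider -200.5
rider -200.4
tab [0.6489 0.183  0.036 ] -234.3 rider -200.2
tab [0.6427 0.1835 0.036 ] -234.3 rider -200.2
tab [0.635  0.1841 0.036 ] -234.3 rider -200.0
[127, 97, 84, 91, 96, 102, 128, 176, 200, 199, 164, 115, 97, 97, 95, 92, 91, 101, 111, 112]
[157, 118, 97, 97, 100, 99, 100, 120, 169, 197, 200, 168, 117, 101, 97, 96, 93, 90, 102, 110]
[192, 182, 148, 103, 97, 100, 102, 102, 105, 142, 189, 201, 182, 138, 107, 97, 95, 94, 88, 96]
[72, 73, 71, 73, 73, 117, 177, 201, 192, 149, 94, 72, 70, 73, 70, 72, 70, 71, 70, 70, 73, 70]
[69, 67, 72, 68, 69, 71, 76, 123, 185, 203, 183, 134, 88, 67, 73, 68, 69, 68, 70, 72, 69, 68]
[69, 71, 71, 71, 70, 72, 71, 75, 91, 144, 191, 202, 175, 124, 86, 74, 73, 69, 69, 71, 72, 71]
```

```bash
python3 -m creep '[{"x":-0.0006,"y":-0.008,"z":0,"roll":0,"hand":1},{"x":-0.0006,"y":-0.008,"z":0,"roll":0,"hand":1},{"x":-0.0006,"y":-0.008,"z":0,"roll":0,"hand":1},{"x":-0.0006,"y":-0.008,"z":0,"roll":0,"hand":1},{"x":-0.0006,"y":-0.008,"z":0,"roll":0,"hand":1},{"x":-0.0006,"y":-0.008,"z":0,"roll":0,"hand":1},{"x":-0.0006,"y":-0.008,"z":0,"roll":0,"hand":1},{"x":-0.0006,"y":-0.008,"z":0,"roll":0,"hand":1}]'
python3 -m creep '[{"x":-0.0005,"y":-0.006,"z":0,"roll":0,"hand":1},{"x":-0.0004,"y":-0.005,"z":0,"roll":0,"hand":1},{"x":-0.0003,"y":-0.004,"z":0,"roll":0,"hand":1},{"x":-0.0003,"y":-0.004,"z":0,"roll":0,"hand":1},{"x":-0.0002,"y":-0.003,"z":0,"roll":0,"hand":1},{"x":-0.0002,"y":-0.002,"z":0,"roll":0,"hand":1},{"x":-0.0001,"y":-0.002,"z":0,"roll":0,"hand":1},{"x":0,"y":0,"z":0,"roll":0,"hand":1}]'
python3 - <<'E'
from h import *
from g import *
import pickle
o=manip.get_obs();print(o["ee_pos"],s(o["ee_pos"]),o["wrist_force"])
for n in("wrist","scene"):
    S=snap(n);cv2.imwrite(f"pics/{n}8.png",S[0]);pickle.dump(S,open(f"{n}8.pkl","wb"))
    if n=="scene": c=cv2.resize(S[0][220:300,340:520],None,fx=4,fy=4,interpolation=cv2.INTER_CUBIC)
w=pickle.load(open("wrist8.pkl","rb"))
for r in (75,100,130): print(r,w[0][r,300:560:4,0].tolist())
w=cv2.resize(w[0][0:160,240:640],(720,288))
cv2.imwrite("pics/c8.png",np.vstack([c[:310],w[:288]]))
E
```

```text
t: 26.45
ee_pos: [0.559, 0.134, 0.0301]
tcp_rot: [-0.007, 0.997, -0.041, -0.066]
wrist_force: [2.1, 8.8, 3.7]
grip_width: 0.156
grip_force: 30.0
t: 27.45
ee_pos: [0.5572, 0.1083, 0.0301]
tcp_rot: [-0.008, 0.997, -0.041, -0.066]
wrist_force: [1.8, 9.8, 3.5]
grip_width: 0.155
grip_force: 30.0
[0.55717048 0.10829735 0.03009163] -152.5 [1.84725242 9.75295814 3.49347511]
75 [90, 90, 90, 86, 90, 84, 85, 82, 84, 81, 83, 57, 55, 61, 61, 60, 62, 55, 58, 53, 55, 59, 59, 56, 57, 57, 59, 102, 208, 202, 57, 55, 57, 57, 55, 56, 52, 51, 56, 56, 52, 55, 57, 56, 59, 56, 118, 121, 194, 196, 195, 195, 196, 196, 195, 196, 196, 196, 197, 196, 194, 198, 195, 195, 195]
100 [99, 68, 66, 66, 72, 77, 93, 83, 85, 94, 76, 53, 54, 53, 55, 53, 55, 57, 55, 53, 50, 57, 53, 59, 54, 53, 52, 189, 209, 114, 55, 51, 51, 54, 53, 52, 58, 50, 47, 51, 57, 48, 58, 54, 56, 114, 118, 169, 194, 193, 195, 193, 194, 194, 193, 193, 193, 194, 193, 193, 192, 194, 193, 194, 192]
130 [76, 66, 70, 84, 69, 79, 89, 85, 64, 62, 68, 49, 52, 49, 54, 53, 51, 53, 52, 51, 49, 57, 51, 54, 51, 56, 85, 209, 201, 57, 52, 51, 56, 53, 57, 52, 55, 55, 54, 55, 52, 55, 53, 51, 189, 192, 191, 192, 190, 189, 189, 189, 178, 178, 174, 175, 190, 125, 116, 112, 114, 113, 112, 112, 109]
```

View pics/c8.png

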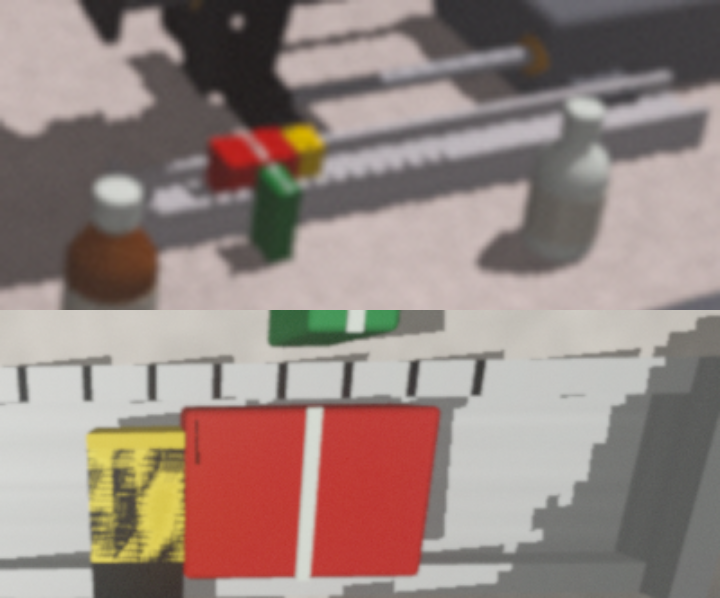

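Rider abuts the tab. Both the rider line (310,490 in the crop) and the marker line (356,320) are in the wrist view, so I can measure the remainder directly.

```bash
cat > rem.py <<'E'
from h import *; from g import *
def rem(S):
    im,d,cm=S; g=im.astype(float)
    def line(r,a,b):
        w=np.clip(g[r,a:b].min(axis=1)-130,0,None); return a+(w*np.arange(b-a)).sum()/w.sum()
    m=[]; q=[]
    # marker: white between green pixels
    for r in range(2,9):
        gr=np.where((g[r,:,1]>g[r,:,2]*1.3)&(g[r,:,1]>60))[0]; c=line(r,gr.min(),gr.max()); m.append(s(pxz(c,r,.04,cm)))
    for r in range(70,140,10):
        rd=np.where((g[r,:,2]>g[r,:,1]*2)&(g[r,:,2]>150))[0]; c=line(r,rd.min()+5,rd.max()-5); q.append(s(pxz(c,r,.036,cm)))
    print("mark",m,"rider",q,"remaining",np.mean(m)-np.mean(q))
E
python3 -c "
from rem import *;import pickle
rem(pickle.load(open('wrist8.pkl','rb')))"
```

```text
mark [-123.3, -123.3, -123.3, -123.3, -123.3, -123.3, -123.3] rider [-126.8, -126.8, -126.8, -126.8, -126.7, -126.7, -126.7] remaining 3.457142857142884
```

```bash
python3 -m creep '[{"x":-0.0001,"y":-0.001,"z":0,"roll":0,"hand":1},{"x":-0.0001,"y":-0.001,"z":0,"roll":0,"hand":1},{"x":-0.0001,"y":-0.001,"z":0,"roll":0,"hand":1},{"x":0,"y":0,"z":0,"roll":0,"hand":1},{"x":0,"y":0,"z":0,"roll":0,"hand":1},{"x":0,"y":0,"z":0,"roll":0,"hand":1},{"x":0,"y":0,"z":0,"roll":0,"hand":1},{"x":0,"y":0,"z":0,"roll":0,"hand":1}]'
python3 -c "
from rem import *
print(s(manip.get_obs()['ee_pos']));S=snap('wrist');rem(S)"
```

```text
t: 28.55
ee_pos: [0.5569, 0.1055, 0.0301]
tcp_rot: [-0.008, 0.997, -0.041, -0.066]
wrist_force: [3.6, 9.3, 2.2]
grip_width: 0.155
grip_force: 30.0
-149.7
mark [-123.3, -123.3, -123.3, -123.3, -123.3, -123.3, -123.3] rider [-124.0, -124.0, -124.0, -124.0, -124.0, -123.9, -123.9] remaining 0.6714285714285779
```

Add the last 0.6 mm, then hold.

```bash
python3 -m creep '[{"x":0,"y":-0.0006,"z":0,"roll":0,"hand":1},{"x":0,"y":0,"z":0,"roll":0,"hand":1},{"x":0,"y":0,"z":0,"roll":0,"hand":1},{"x":0,"y":0,"z":0,"roll":0,"hand":1},{"x":0,"y":0,"z":0,"roll":0,"hand":1},{"x":0,"y":0,"z":0,"roll":0,"hand":1},{"x":0,"y":0,"z":0,"roll":0,"hand":1},{"x":0,"y":0,"z":0,"roll":0,"hand":1}]'
python3 -c "
from rem import *
print(s(manip.get_obs()['ee_pos']));S=snap('wrist');rem(S)"
python3 -m creep '[{"x":0,"y":0,"z":0,"roll":0,"hand":1},{"x":0,"y":0,"z":0,"roll":0,"hand":1},{"x":0,"y":0,"z":0,"roll":0,"hand":1},{"x":0,"y":0,"z":0,"roll":0,"hand":1},{"x":0,"y":0,"z":0,"roll":0,"hand":1},{"x":0,"y":0,"z":0,"roll":0,"hand":1},{"x":0,"y":0,"z":0,"roll":0,"hand":1},{"x":0,"y":0,"z":0,"roll":0,"hand":1}]'
```

```text
t: 29.6
ee_pos: [0.557, 0.105, 0.0301]
tcp_rot: [-0.008, 0.997, -0.041, -0.066]
wrist_force: [2.8, 9.8, 3.5]
grip_width: 0.155
grip_force: 30.0
-149.2
mark [-123.3, -123.3, -123.3, -123.3, -123.3, -123.3, -123.3] rider [-123.5, -123.5, -123.5, -123.5, -123.4, -123.4, -123.4] remaining 0.15714285714285836
t: 30.65
ee_pos: [0.557, 0.105, 0.0301]
tcp_rot: [-0.008, 0.997, -0.041, -0.066]
wrist_force: [3.6, 9.8, 3.1]
grip_width: 0.151
grip_force: 30.0
```

```bash
python3 -m creep '[{"x":0.0003,"y":0.004,"z":0,"roll":0,"hand":1},{"x":0.0004,"y":0.006,"z":0,"roll":0,"hand":1},{"x":0.0005,"y":0.007,"z":0,"roll":0,"hand":1},{"x":0.0005,"y":0.007,"z":0,"roll":0,"hand":1},{"x":0.0005,"y":0.007,"z":0,"roll":0,"hand":1},{"x":0.0005,"y":0.007,"z":0,"roll":0,"hand":1},{"x":0.0005,"y":0.007,"z":0,"roll":0,"hand":1},{"x":0.0005,"y":0.007,"z":0,"roll":0,"hand":1}]'
python3 -m creep '[{"x":0.0005,"y":0.007,"z":0,"roll":0,"hand":1},{"x":0.0005,"y":0.007,"z":0,"roll":0,"hand":1},{"x":0.0005,"y":0.006,"z":0,"roll":0,"hand":1},{"x":0.0004,"y":0.006,"z":0,"roll":0,"hand":1},{"x":0.0004,"y":0.005,"z":0,"roll":0,"hand":1},{"x":0.0003,"y":0.004,"z":0,"roll":0,"hand":1},{"x":0.0002,"y":0.003,"z":0,"roll":0,"hand":1},{"x":0.0001,"y":0.002,"z":0,"roll":0,"hand":1}]'
python3 -m creep '[{"x":0,"y":0.0005,"z":0,"roll":0,"hand":1},{"x":0,"y":0.0005,"z":0,"roll":0,"hand":1},{"x":0,"y":0.0005,"z":0,"roll":0,"hand":1},{"x":0,"y":0,"z":0,"roll":0,"hand":1},{"x":0,"y":0,"z":0,"roll":0,"hand":1},{"x":0,"y":0,"z":0,"roll":0,"hand":1},{"x":0,"y":0,"z":0,"roll":0,"hand":1},{"x":0,"y":0,"z":0,"roll":0,"hand":1}]'
```

```text
t: 31.65
ee_pos: [0.5605, 0.1563, 0.0301]
tcp_rot: [-0.007, 0.997, -0.041, -0.066]
wrist_force: [1.7, 5.5, 2.9]
grip_width: 0.159
grip_force: 30.0
t: 32.65
ee_pos: [0.5633, 0.1957, 0.0301]
tcp_rot: [-0.006, 0.997, -0.041, -0.066]
wrist_force: [2.5, 2.3, 6.2]
grip_width: 0.154
grip_force: 30.0
t: 33.65
ee_pos: [0.5634, 0.1971, 0.0301]
tcp_rot: [-0.007, 0.997, -0.041, -0.066]
wrist_force: [3.1, 3.3, 5.2]
grip_width: 0.158
grip_force: 30.0
```

```bash
python3 -m creep '[{"x":0,"y":0.0005,"z":0,"roll":0,"hand":1},{"x":0,"y":0.0005,"z":0,"roll":0,"hand":1},{"x":0,"y":0.0005,"z":0,"roll":0,"hand":1},{"x":0,"y":0,"z":0,"roll":0,"hand":1},{"x":0,"y":0,"z":0,"roll":0,"hand":1},{"x":0,"y":0,"z":0,"roll":0,"hand":1},{"x":0,"y":0,"z":0,"roll":0,"hand":1},{"x":0,"y":0,"z":0,"roll":0,"hand":1}]'
```

```text
t: 34.65
ee_pos: [0.5635, 0.1986, 0.0301]
tcp_rot: [-0.007, 0.997, -0.041, -0.066]
wrist_force: [2.8, 3.5, 4.6]
grip_width: 0.154
grip_force: 30.0
```

```bash
python3 -m creep '[{"x":0,"y":0.0005,"z":0,"roll":0,"hand":1},{"x":0,"y":0.0005,"z":0,"roll":0,"hand":1},{"x":0,"y":0.0005,"z":0,"roll":0,"hand":1},{"x":0,"y":0.0005,"z":0,"roll":0,"hand":1},{"x":0,"y":0,"z":0,"roll":0,"hand":1},{"x":0,"y":0,"z":0,"roll":0,"hand":1},{"x":0,"y":0,"z":0,"roll":0,"hand":1},{"x":0,"y":0,"z":0,"roll":0,"hand":1}]'
python3 -c "
from h import *; from g import *
S=snap('wrist');cv2.imwrite('pics/w9.png',S[0]);im,d,cm=S
for r in(75,100,130):
    y=np.where((im[r,:,2]>150)&(im[r,:,0]<110)&(im[r,:,1]>110))[0]; print(y.min(),y.max(),s(pxz(y.max()+1,r,.036,cm)))"
```

```text
t: 35.65
ee_pos: [0.5636, 0.2007, 0.0301]
tcp_rot: [-0.007, 0.997, -0.041, -0.066]
wrist_force: [5.0, 2.1, 4.9]
grip_width: 0.155
grip_force: 30.0
290 343 -237.2
291 343 -237.1
292 342 -237.2
```

```bash
python3 -m creep '[{"x":0,"y":0.0005,"z":0,"roll":0,"hand":1},{"x":0,"y":0.0005,"z":0,"roll":0,"hand":1},{"x":0,"y":0.0005,"z":0,"roll":0,"hand":1},{"x":0,"y":0,"z":0,"roll":0,"hand":1},{"x":0,"y":0,"z":0,"roll":0,"hand":1},{"x":0,"y":0,"z":0,"roll":0,"hand":1},{"x":0,"y":0,"z":0,"roll":0,"hand":1},{"x":0,"y":0,"z":0,"roll":0,"hand":1}]'
```

```text
t: 36.7
ee_pos: [0.5636, 0.2008, 0.0301]
tcp_rot: [-0.006, 0.997, -0.041, -0.066]
wrist_force: [4.3, -3.8, 6.3]
grip_width: 0.162
grip_force: 30.0
```

Home stop reached (force reversed). Release and rise.

```bash
python3 -m creep '[{"x":0,"y":-0.001,"z":0,"roll":0,"hand":0.5},{"x":0,"y":0,"z":0,"roll":0,"hand":0.2},{"x":0,"y":0,"z":0,"roll":0,"hand":0.2},{"x":0,"y":0,"z":0,"roll":0,"hand":0.2},{"x":0,"y":0,"z":0.03,"roll":0,"hand":0.2},{"x":0,"y":0,"z":0.05,"roll":0,"hand":0.2},{"x":0,"y":0,"z":0.06,"roll":0,"hand":0.2},{"x":0,"y":-0.03,"z":0.04,"roll":0,"hand":0.2}]'
python3 -m creep '[{"x":0,"y":-0.03,"z":0,"roll":0,"hand":0.2},{"x":0,"y":-0.03,"z":0,"roll":0,"hand":0.2},{"x":0,"y":0,"z":0,"roll":0,"hand":0.2},{"x":0,"y":0,"z":0,"roll":0,"hand":0.2},{"x":0,"y":0,"z":0,"roll":0,"hand":0.2},{"x":0,"y":0,"z":0,"roll":0,"hand":0.2},{"x":0,"y":0,"z":0,"roll":0,"hand":0.2},{"x":0,"y":0,"z":0,"roll":0,"hand":0.2}]'
python3 - <<'E'
from h import *; from g import *
a=snap("wrist");b=snap("scene");im,d,cm=a
cv2.imwrite("pics/f.png",np.hstack([cv2.resize(im,(400,300)),cv2.resize(b[0][140:380,60:520],(400,300))]))
g=im.astype(int)
rd=np.argwhere((g[:,:,2]>150)&(g[:,:,1]<90)&(g[:,:,0]<90));r=int(rd[:,0].mean());c=rd[rd[:,0]==r][:,1];print("rider",s(pxz((c.min()+c.max()+1)/2,r,.036,cm)))
yl=np.argwhere((g[:,:,2]>150)&(g[:,:,1]>120)&(g[:,:,0]<100));r=int(yl[:,0].mean());c=yl[yl[:,0]==r][:,1];print("tab",s(pxz(c.max()+1,r,.036,cm)))
gr=np.argwhere((g[:,:,1]>g[:,:,2]*1.4)&(g[:,:,1]>g[:,:,0]*1.2)&(g[:,:,1]>60)&(np.arange(480)[:,None]<150));print("green",gr.min(0),gr.max(0))
E
```

```text
t: 37.7
ee_pos: [0.5632, 0.1725, 0.2129]
tcp_rot: [-0.007, 0.997, -0.039, -0.065]
wrist_force: [0.0, -0.1, 0.8]
grip_width: 0.402
grip_force: 0.0
t: 38.7
ee_pos: [0.5626, 0.1115, 0.2097]
tcp_rot: [-0.007, 0.997, -0.041, -0.067]
wrist_force: [-0.2, 0.3, -0.0]
grip_width: 0.401
grip_force: 0.0
rider -123.4
tab -237.3
green [  0 360] [ 39 382]
```

View pics/f.png

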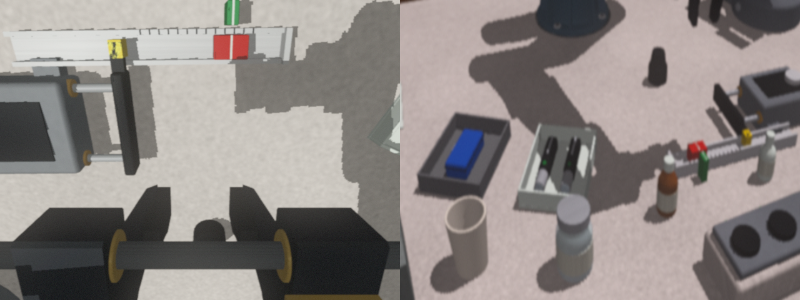

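The rider (231,47) stands level with the marker (233,12), the bar is home, both torches are flat in the white tray, the case is flat in the grey tray, and everything else still stands.

```bash
python3 -c "
from rig import manip
print(manip.close_job())"
```

```text
the job is handed in; nothing more can be done
None
```

The job is handed in at about 39 s: both torches lie flat in the white tray and the case in the grey tray, the crossbar was held over a second and eased fully home, and the rider stayed within about 0.2 mm of the marker.

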